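# Change over the solvent bottles and set the purge gas

### The job

Change over the solvents: take the used squat bottle off the white solvent module and stand it in the low grey returns tray, then stand the fresh tall bottle in the middle of the module's square pad and the fresh small bottle in the middle of its round pad, all upright and set down gently. When all three stand, turn the gas regulator's knob until the gauge needle points at the dark set mark on the dial's rim, and let go. Tip no bottle and leave everything else where it is.

Things in the scene. Friction and masses are not known exactly. Their poses are not given: they have to be found in the camera images.
- module: The solvent module: fixed white flat-topped box on the bench, 260 (x) by 300 (y) by 80 mm high. Origin: centre of its underside. Two thin dark rubber pads lie side by side on its top, 150 mm apart along its y, 50 mm in front of its centre (local x -0.05); either pad may be on either side. A small grey open box (50 x 110 x 30 mm) stands at the back of the top.
- pad_square: Fixed square dark rubber pad, 100 x 100 x 3 mm, on top of the module; place of the tall bottle. Origin: centre of its underside; its top is 3 mm higher. The squat bottle may be standing on it at the start.
- pad_round: Fixed round dark rubber pad, 100 mm diameter, 3 mm thick, on top of the module; place of the small bottle. Origin: centre of its underside; its top is 3 mm higher. The squat bottle may be standing on it at the start.
- bottle_squat: The used bottle: squat wide brown glass bottle, 82 mm diameter, 105 mm high in all, about 0.2 kg, standing on one of the module's pads. White screw cap on top, held from above by its sides. Cap 48 mm diameter, 28 mm high. Origin: centre of its underside, z up along its axis.
- bottle_tall: Fresh tall bottle: brown glass, 60 mm diameter, 165 mm high in all, about 0.4 kg, standing on the bench to the left. White screw cap on top, held from above by its sides. Cap 38 mm diameter, 28 mm high. Origin: centre of its underside, z up along its axis.
- bottle_small: Fresh small bottle: brown glass, 48 mm diameter, 95 mm high in all, about 0.14 kg, standing on the bench to the left. White screw cap on top, held from above by its sides. Cap 34 mm diameter, 28 mm high. Origin: centre of its underside, z up along its axis.
- tray: Returns tray: fixed grey open tray, 150 (x) by 250 (y) mm outside, rim 22 mm high, walls 4 mm, floor 4 mm thick. Origin: centre of its underside. A slim old bottle stands in its -y end, the rest is free.
- bottle_old: Bystander: slim brown bottle, 52 mm diameter, 120 mm high, white cap 36 mm in diameter, standing in the tray. Leave it. Origin: centre of its underside.
- gas_knob (a joint): Angle of the regulator's knob (rad); grows as it is turned clockwise seen from above; turns from 0 to 2.4. Raises the needle by 0.6 rad per rad.
- gas_knob_grip (a point): Point on the knob's upright axis at the height to grip. The black knob (44 mm skirt) has a bar grip on top, 42 mm long, 14 mm thick, 32 mm tall, its top 8 mm above this point, which lies along the regulator's x axis at joint 0 and turns with the knob.
- regulator: Purge gas regulator: fixed dark box, 120 (x) by 225 (y) by 60 mm high. Round white gauge, 104 mm in diameter, face up at local y -55 mm; knob at local y +66 mm. Origin: centre of its underside.
- needle (a joint): Angle of the gauge's black needle (rad), clockwise seen from above; driven by the knob only.
- mark (a joint): Angle of the black block-shaped set mark (12 x 9 mm) on the rim of the white dial (rad), on the needle's scale: the needle points at the mark when both values are equal. Differs from day to day, not to be moved.
- needle_tip (a point): Point on the needle 40 mm from the dial's centre.
- mark_tip (a point): Point on the set mark's heading, 40 mm from the dial's centre: the needle's tip point comes here.
- beaker: Bystander: glass beaker, 70 mm diameter, 90 mm high, on the bench. Origin: centre of its underside.
- vial_rack: Bystander: white vial rack, 130 x 85 x 47 mm. Origin: centre of its underside.
- wash_bottle: Bystander: white wash bottle, 64 mm diameter, 180 mm high with its spout. Origin: centre of its underside.
- stopper_jar: Bystander: small glass jar with a ball stopper, 54 mm diameter, 83 mm high, among the fresh bottles. Origin: centre of its underside.
- caps_box: Bystander: small grey open box, 50 x 110 x 30 mm, at the back of the module's top. Origin: centre of its underside.
Mind the look-alikes: they are no part of the job. Leave any blue or green look-alike of the bottle_squat alone. What is shaped like the bottle_tall but yellow is not meant.

How it is judged (in metres and radians):
On the way, in this order (a step that is already met when the one before it is completed fails the run):
1. the squat bottle stands upright in the returns tray (x of bottle_squat in the frame of tray between -0.05 and 0.05 m and y of bottle_squat in the frame of tray between -0.095 and 0.095 m and z of bottle_squat in the frame of tray below 0.008 m and angle between bottle_squat's own z axis and vertical below 0.1 rad and linear speed of bottle_squat below 0.02 m/s), for 0.2 s.
2. the tall bottle stands on the square pad and the small bottle on the round pad, both released (horizontal distance between bottle_tall and pad_square below 0.02 m and z of bottle_tall in the frame of pad_square between 0 and 0.007 m and angle between each of bottle_tall, bottle_small's own z axis and vertical below 0.1 rad and linear speed of each of bottle_tall, bottle_small below 0.02 m/s and horizontal distance between bottle_small and pad_round below 0.02 m and z of bottle_small in the frame of pad_round between 0 and 0.007 m and contact force between the fingers and bottle_tall below 0.1 N and contact force between the fingers and bottle_small below 0.1 N), for 0.2 s.
3. the needle points at the set mark (distance between needle_tip and mark_tip below 0.005 m), for 0.2 s.
At the end, for the whole second after the job is handed in: Squat bottle upright on the tray's floor; tall bottle on the square pad and small bottle on the round pad, each within 20 mm of the pad's centre; all within 0.1 rad of upright and at rest; needle point within 5 mm (0.125 rad) of the set mark and still (all of step 1 and horizontal distance between bottle_tall and pad_square below 0.02 m and z of bottle_tall in the frame of pad_square between 0 and 0.007 m and angle between each of bottle_tall, bottle_small's own z axis and vertical below 0.1 rad and linear speed of each of bottle_tall, bottle_small below 0.02 m/s and horizontal distance between bottle_small and pad_round below 0.02 m and z of bottle_small in the frame of pad_round between 0 and 0.007 m and distance between needle_tip and mark_tip below 0.005 m and velocity of joint needle between -0.05 and 0.05 rad/s); the robot touches nothing.
It fails at once if a bottle is tipped by more than 0.5 rad (angle between any of bottle_squat, bottle_tall, bottle_small's own z axis and vertical above 0.5 rad).
It fails at once if a bottle is banged down (more than 60 N from tray or module) (contact force between bottle_squat and tray above 60 N or contact force between bottle_tall and pad_square above 60 N or contact force between any of bottle_tall, bottle_small and module above 60 N or contact force between bottle_small and pad_round above 60 N).
It fails at once if a bottle is let fall (faster than 0.6 m/s out of the fingers, a drop of about 18 mm) ((linear speed of bottle_squat above 0.6 m/s and contact force between the fingers and bottle_squat below 0.1 N) or (linear speed of bottle_tall above 0.6 m/s and contact force between the fingers and bottle_tall below 0.1 N) or (linear speed of bottle_small above 0.6 m/s and contact force between the fingers and bottle_small below 0.1 N)).
It fails at once if a bystander is moved by more than 30 mm (distance of any of bottle_old, beaker, vial_rack, wash_bottle, stopper_jar, caps_box from where it was at the start of the episode above 0.03 m).
It also fails if it takes over 72 s, if anything falls off the work surface, if the arm or the gripper's body presses on something with over 40 N, if the wrist force passes 120 N, or if a joint passes its speed limit or range.

### The arm

A 6-joint arm with a two-finger parallel gripper is mounted at the origin on the work surface. World frame = base frame: x ahead of the robot, y to its left, z up, the work surface at z = 0. Lengths are in m, angles in degrees, forces in N, time in s.
With the tool pointing down it reaches from about 0.2 to 0.875 m from the base axis. Payload 3.4 kg.
Tool frame: the origin (TCP) lies between the finger pads; the fingertips stand 8 mm ahead of it and the grasp point (between the pads) lies 11 mm behind it; z points along the fingers, y is the line along which they close (so a half turn about z gives the same grasp; the last joint's range is limited). The gripper opens to 94 mm and grips with 3 to 60 N. Pads are 16 mm wide; open, the fingers measure 119 mm over their backs; the gripper's body (75 mm by 177 mm) begins 78 mm behind the grasp point.
Start: joints at [-74.37, 15.808, 86.224, -0, 77.962, -6.933], TCP at [0.221, -0.531, 0.213] pointing down, gripper open.
Joint ranges: [-165.64, 165.64], [-43.16, 119.46], [12.63, 154.43], [-67.54, 247.53], [6.08, 155.33], [-154.97, 154.97]. Speed limits (degrees/s): [147.25, 147.25, 180, 180, 180, 180].

### API

Orientations are given as a 3x3 rotation matrix whose columns are the frame's x, y, z axes.
In Python, from plant import bot, jaws, solver, viewer gives the robot as it stands. Calls block until the motion is done:
- bot.goto(position, orientation): joint-space move of the TCP to a pose.
- bot.move_linear(position, rot=None, rate=0.15): straight line of the TCP; rot=None keeps the orientation; rate is the mean speed in m/s.
- bot.set_joints(angles): joint-space move.
- jaws.ungrasp() and jaws.close(): open the fingers fully, or close them until they stop; the grip force is fixed at half the most.
- bot.hold(seconds).
- solver.inverse_kinematics(position, orientation): joint angles nearest the present ones, or None.
- bot.get_obs(): the state.
- viewer.snapshot(name): name is "scene" or "top" or "wrist"; returns the picture (384x512x3 uint8, red, green, blue); there is no depth.
- viewer.camera_model(name): a dict with "fx", "fy", "cx", "cy" (pixels), "camera_from_world" (4x4, takes a point from world to camera coordinates); the wrist camera has in their place "tool_from_camera" (4x4, takes a point from camera to tool coordinates, whose origin is the TCP and whose axes are the flange's). Camera axes: x right, y down, z forward; pixel columns grow to the right and rows downward; lengths in m; the calibration is good to about 2 mm. A picture is of the moment at which its call begins: read the wrist's pose just before it. camera_model takes no time and is no camera call.
A pose or a line that the arm cannot do raises bot.MotionError and nothing moves.
- bot.sign_off(): hands the job in; it is judged then, once.
The state is a dict: "time_s": time; "joint_positions": joint angles; "dq": joint speeds; "tau": joint torques, N m; "ee_pos": TCP position; "ee_rot": TCP orientation; "ft_force": force on the tool from outside, world axes, zero at the start; "moment": the same for the moment, N m; "gripper_width": opening from 0.0 (shut) to 1.0 (fully open); "grip_force": force on a finger pad.
Only numpy, scipy, OpenCV 4.12 (cv2) and the standard library are available. Lean on these libraries where they do the work, as an engineer would, in place of code of your own. Each camera call takes 0.05 s, during which the arm holds its last target. There are 200 camera calls.

## Working session

There is one attempt and no reset: what is moved stays moved. The work goes in short steps, each a Python script; the robot and the scene stay as the last script left them, time stands still between calls to the robot, and variables do not carry over. Pictures are saved under pics/ and viewed, at most 10 in all, crops included, and the job is handed in when it is done.

```bash
ls; mkdir -p pics
python3 - <<'E'
from plant import bot,viewer
import cv2,numpy as np
for n in("top","scene"):
    im=viewer.snapshot(n); np.save(f"pics/{n}0.npy",im)
    cv2.imwrite(f"pics/{n}0.png",cv2.resize(im[...,::-1],(800,600),interpolation=cv2.INTER_CUBIC))
    m=viewer.camera_model(n); print(n,m["fx"],m["cx"],m["cy"],np.round(m["camera_from_world"],4).tolist())
print(np.round(viewer.camera_model("wrist")["tool_from_camera"],4).tolist(),np.round(bot.get_obs()["ee_rot"],3).tolist())
E
```

```text
pics
top 399.1679649221134 257.514484133316 195.45336939722236 [[-0.0012, -0.9997, 0.0245, 0.0176], [-0.9952, -0.0012, -0.0979, 0.5477], [0.0979, -0.0245, -0.9949, 1.2039], [0.0, 0.0, 0.0, 1.0]]
scene 392.95367302572157 256.988786895061 189.21707871678603 [[-0.1004, 0.9949, -0.0006, 0.0032], [0.8389, 0.0843, -0.5377, -0.4077], [-0.5349, -0.0545, -0.8431, 1.7984], [0.0, 0.0, 0.0, 1.0]]
[[0.0014, -0.9741, -0.2262, 0.0654], [1.0, 0.0013, 0.0007, 0.0001], [-0.0004, -0.2262, 0.9741, -0.1705], [0.0, 0.0, 0.0, 1.0]] [[0.923, 0.384, -0.0], [0.384, -0.923, 0.002], [0.0, -0.002, -1.0]]
```

View pics/top0.png

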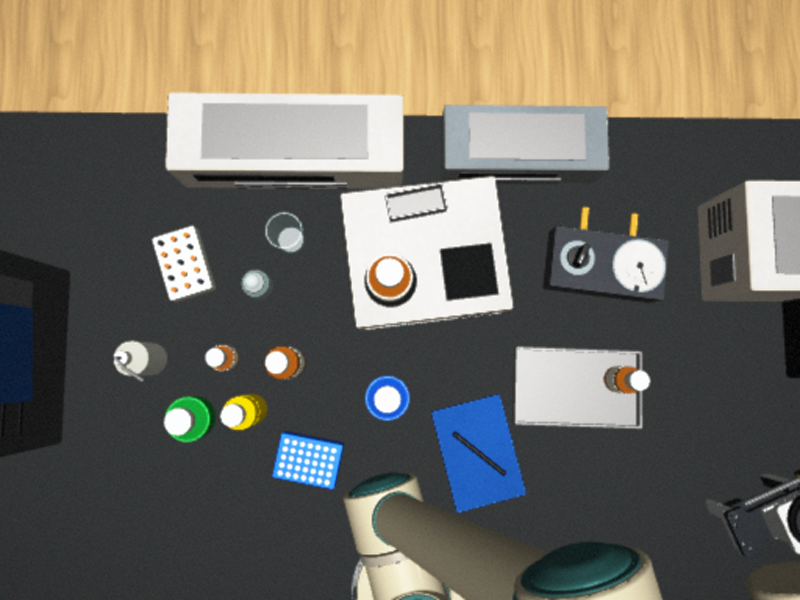

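View pics/scene0.png

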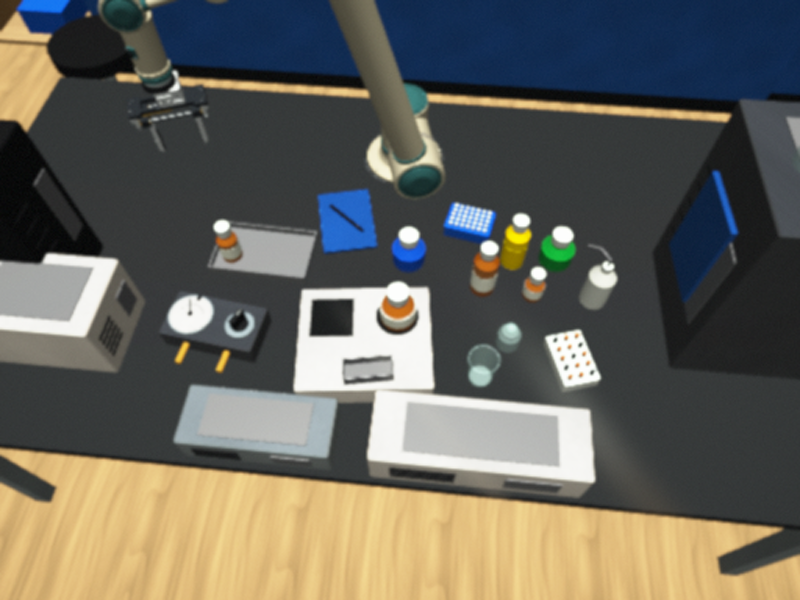

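The top view (800x600) shows the candidates by cap position:
- **Squat:** brown (390,270) on the module's left pad, blue (387,399), green (187,418). The brown one on the module fits, as the others are the named look-alikes.
- **Tall:** brown (282,362), yellow (232,414). The brown one fits.
- **Small:** brown (218,357). The slim brown one at (638,380) is `bottle_old`, standing in the tray.

The square pad is at (470,271), the knob at (578,257) and the dial at (640,265). The needle and the mark both point roughly down in the image.

Next I'll measure these and confirm them in a crop.

```bash
cat > h.py <<'E'
import numpy as np,cv2
from plant import bot,jaws,solver,viewer
def cam(name,obs=None):
    m=viewer.camera_model(name); K=np.array([[m["fx"],0,m["cx"]],[0,m["fy"],m["cy"]],[0,0,1]])
    if name=="wrist":
        T=np.eye(4);T[:3,:3]=obs["ee_rot"];T[:3,3]=obs["ee_pos"];W=T@np.array(m["tool_from_camera"])
    else: W=np.linalg.inv(m["camera_from_world"])
    return K,W
def ray(c,px):
    K,W=c; return W[:3,3],W[:3,:3]@np.linalg.solve(K,[px[0],px[1],1])
def plane(c,px,z):
    o,d=ray(c,px); return o+d*(z-o[2])/d[2]
def tri(c1,p1,c2,p2):
    (a,u),(b,v)=ray(c1,p1),ray(c2,p2)
    t=np.linalg.lstsq(np.c_[u,-v],b-a,rcond=None)[0]; P,Q=a+u*t[0],b+v*t[1]
    return (P+Q)/2,np.linalg.norm(P-Q)
def blob(mask,seed):
    """component nearest to seed: centroid, area, mask"""
    n,l,s,c=cv2.connectedComponentsWithStats(mask.astype(np.uint8))
    ys,xs=np.where(l>0); i=np.argmin((xs-seed[0])**2+(ys-seed[1])**2); k=l[ys[i],xs[i]]
    return c[k],s[k,4],l==k
def white(im,v=150): 
    h=cv2.cvtColor(im,cv2.COLOR_RGB2HSV); return (h[...,1]<45)&(h[...,2]>v)
def R(a):
    """tool down, closing axis (tool y) at world angle a [deg]"""
    a=np.radians(a); y=np.array([np.cos(a),np.sin(a),0]); z=np.array([0,0,-1.]); return np.c_[np.cross(y,z),y,z]
E
python3 - <<'E'
from h import *
t=np.load("pics/top0.npy");s=np.load("pics/scene0.npy");ct,cs=cam("top"),cam("scene")
f=.64
for n,a,b,z in(("squat",(390,270),(398,292),.174),("tall",(280,362),(489,250),.151),("small",(217,357),(538,274),.081),("old",(639,380),(222,229),.12-.01),("green",(179,422),(562,237),.09),("yellow",(232,414),(521,222),.151),("blue",(387,399),(408,238),.09)):
    A=blob(white(t,170),(a[0]*f,a[1]*f));B=blob(white(s,170),(b[0]*f,b[1]*f))
    P,e=tri(ct,A[0],cs,B[0]); print(n,A[1],B[1],np.round(plane(ct,A[0],z),3),np.round(plane(cs,B[0],z),3),np.round(P,3),round(e,4))
for n,q,z in(("wash",(150,357),.05),("jar",(256,283),.04),("beaker",(285,235),.05),("dial",(639,265),.06),("knob",(577,257),.07)): print(n,np.round(plane(ct,np.array(q)*f,z),3))
# square pad
g=cv2.cvtColor(t,cv2.COLOR_RGB2GRAY); m=np.zeros(g.shape,bool); m[150:197,278:322]=g[150:197,278:322]<90
b=blob(m,(301,174)); r=cv2.minAreaRect(np.argwhere(b[2])[:,::-1].astype(np.float32)); print("pad",r)
print([np.round(plane(ct,p,.083),3).tolist() for p in cv2.boxPoints(r)],np.round(plane(ct,r[0],.083),3))
print("module corners",[np.round(plane(ct,np.array(p)*f,.08),3).tolist() for p in((342,193),(494,178),(512,306),(357,328))])
print("tray corners",[np.round(plane(ct,np.array(p)*f,.022),3).tolist() for p in((516,348),(642,352),(641,428),(514,422))])
c=t[100:300,60:420]; cv2.imwrite("pics/crop1.png",cv2.resize(c[...,::-1],(800,444),interpolation=cv2.INTER_CUBIC))
E
```

```text
squat 242 10924 [0.592 0.045 0.174] [0.825 0.147 0.174] [ 0.654  0.099 -0.221] 0.1104
tall 155 86 [0.436 0.242 0.151] [0.425 0.244 0.151] [0.436 0.241 0.165] 0.0032
small 109 67 [0.446 0.369 0.081] [0.436 0.371 0.081] [0.446 0.367 0.094] 0.0028
old 127 69 [ 0.402 -0.415  0.11 ] [ 0.392 -0.412  0.11 ] [ 0.403 -0.407  0.125] 0.0029
green 232 116 [0.329 0.43  0.09 ] [0.318 0.431 0.09 ] [0.33  0.426 0.105] 0.0023
yellow 159 80 [0.344 0.317 0.151] [0.334 0.318 0.151] [0.345 0.315 0.164] 0.0019
blue 214 116 [0.368 0.048 0.09 ] [0.357 0.049 0.09 ] [0.369 0.049 0.105] 0.0021
wash [0.446 0.498 0.05 ]
jar [0.59  0.303 0.04 ]
beaker [0.683 0.247 0.05 ]
dial [ 0.624 -0.443  0.06 ]
knob [ 0.638 -0.319  0.07 ]
pad ((299.9308166503906, 173.4461669921875), (32.37306594848633, 32.74516677856445), 82.87498474121094)
[[0.65, -0.053, 0.083], [0.662, -0.15, 0.083], [0.566, -0.161, 0.083], [0.554, -0.064, 0.083]] [ 0.608 -0.107  0.083]
module corners [[0.759, 0.134, 0.08], [0.79, -0.159, 0.08], [0.542, -0.189, 0.08], [0.5, 0.104, 0.08]]
tray corners [[0.464, -0.207, 0.022], [0.456, -0.458, 0.022], [0.307, -0.45, 0.022], [0.32, -0.2, 0.022]]
```

View pics/crop1.png

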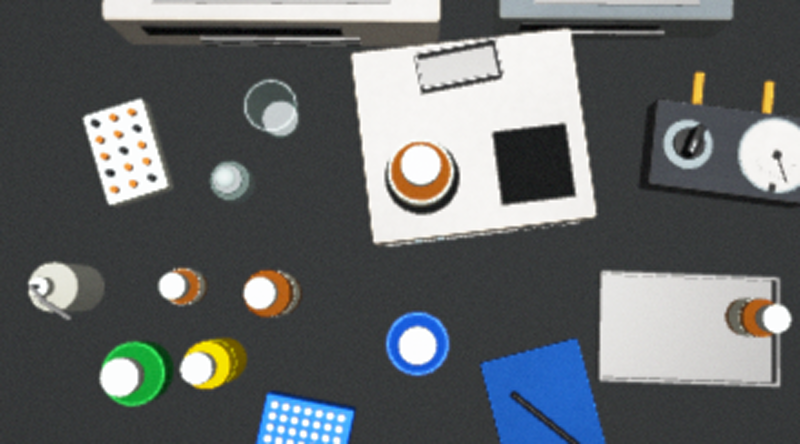

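The crop confirms it: the brown squat is on the module's left (round) pad at crop (421,165). The fresh tall is at (262,292), the small at (172,286), the yellow at (200,368) and the green at (122,378). All heights triangulate correctly. I'll move the squat now.

```bash
cat >> h.py <<'E'
def pick(xy,top,a,up):
    r=R(a); x,y=xy; z=top-.017
    bot.goto([x,y,z+.08],r); bot.move_linear([x,y,z],rate=.1); jaws.close()
    o=bot.get_obs(); print("grip w",round(o["gripper_width"]*94,1),"F",round(o["grip_force"],1),"t",round(o["time_s"],1))
    bot.move_linear([x,y,z+up],rate=.12)
def place(xy,z,up):
    """z: TCP height when standing"""
    x,y=xy; bot.move_linear([x,y,z+.02],rate=.1); bot.move_linear([x,y,z+.0015],rate=.03); bot.hold(.2)
    print("ft",np.round(bot.get_obs()["ft_force"],1)); jaws.ungrasp(); bot.move_linear([x,y,z+up],rate=.15)
def grab(n):
    im=viewer.snapshot(n); return im
E
python3 - <<'E'
from h import *
j=jaws.ungrasp()
for a in(-75,-95,105): print(a,[np.round(solver.inverse_kinematics(p,R(a)),0) for p in([.593,.044,.17],[.388,-.289,.1])])
pick((.593,.044),.188,-75,.1)
o=bot.get_obs(); print(np.round(o["grip_force"],1),np.round(o["ft_force"],1))
bot.move_linear([.388,-.289,.2],rate=.25)
im=viewer.snapshot("top"); np.save("pics/top1.npy",im)
place((.388,-.289),.004+.105-.017,.12)
im=viewer.snapshot("top"); np.save("pics/top2.npy",im); print(bot.get_obs()["time_s"])
cv2.imwrite("pics/top2.png",cv2.resize(im[80:340,100:450,::-1],(800,594),interpolation=cv2.INTER_CUBIC))
E
```

```text
-75 [array([-2., 19., 88., -0., 73., 73.]), array([-45.,  14., 107.,  -0.,  59.,  30.])]
-95 [array([-2., 19., 88., -0., 73., 93.]), array([-45.,  14., 107.,  -0.,  59.,  50.])]
105 [array([  -2.,   19.,   88.,   -0.,   73., -107.]), array([ -45.,   14.,  107.,   -0.,   59., -150.])]
grip w 47.4 F 30.0 t 4.5
30.0 [ 0.7  0.3 -2.8]
ft [ 0.   0.5 -2.3]
11.1083
```

View pics/top2.png

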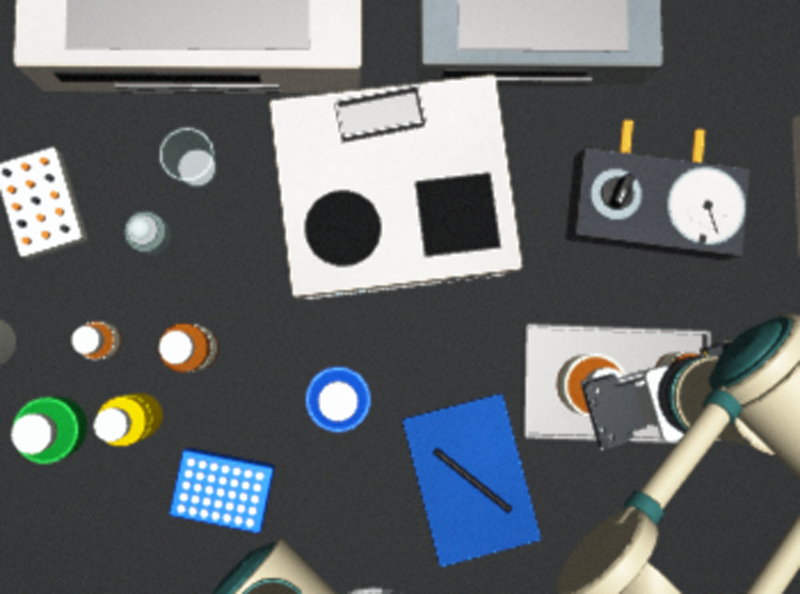

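The squat stands in the tray at crop (590,383). The round pad is now visible at crop (343,228) and the square one at (458,215). Next come the tall and small bottles.

Run:
```python
from h import *
t=np.load("pics/top2.npy");ct=cam("top");g=cv2.cvtColor(t,cv2.COLOR_RGB2GRAY)
P=[]
for s,w in(((250,180),22),((300,174),24)):
    m=np.zeros(g.shape,bool); y,x=s[1],s[0]; m[y-w:y+w,x-w:x+w]=g[y-w:y+w,x-w:x+w]<90
    b=blob(m,s); P.append(plane(ct,b[0],.083)[:2]); print(b[1],np.round(P[-1],4))
rd,sq=P; print("dist",np.linalg.norm(rd-sq))
assert abs(np.linalg.norm(rd-sq)-.15)<.006
for a,p,q,z in((20,(.436,.241),sq,.231),(-30,(.446,.367),rd,.161)): print([np.round(solver.inverse_kinematics([*v,z],R(a)),0) for v in(p,q)])
pick((.436,.241),.165,20,.14)
bot.move_linear([*sq,.29],rate=.25); place(sq,.083+.165-.017,.08)
print(bot.get_obs()["time_s"])
pick((.446,.367),.095,-30,.14)
bot.move_linear([*rd,.25],rate=.25); place(rd,.083+.095-.017,.13)
bot.goto([.56,-.36,.30],R(0)); o=bot.get_obs(); im=viewer.snapshot("wrist"); t3=viewer.snapshot("top")
np.save("pics/w3.npy",im); np.save("pics/top3.npy",t3); np.savez("pics/w3o.npz",ee_pos=o["ee_pos"],ee_rot=o["ee_rot"]); print(o["time_s"],np.round(o["joint_positions"]))
cv2.imwrite("pics/w3.png",np.hstack([cv2.resize(im[...,::-1],(512,384)),cv2.resize(t3[100:260,200:320,::-1],(288,384))]))
```

```text
832 [0.5896 0.0426]
1058 [ 0.6078 -0.1065]
dist 0.15021012903093103
[array([21.,  9., 93., -0., 78.,  1.]), array([-16.,  19.,  79.,  -0.,  82., -36.])]
[array([33., 18., 91., -0., 71., 63.]), array([-3., 19., 89., -0., 72., 27.])]
grip w 37.6 F 30.0 t 14.9
ft [ 0.3 -0.3 -5.1]
21.075
grip w 33.5 F 30.0 t 24.9
ft [ 0.1 -0.4 -2.1]
33.1167 [-39.  22.  65.   0.  93. -39.]
```

View pics/w3.png

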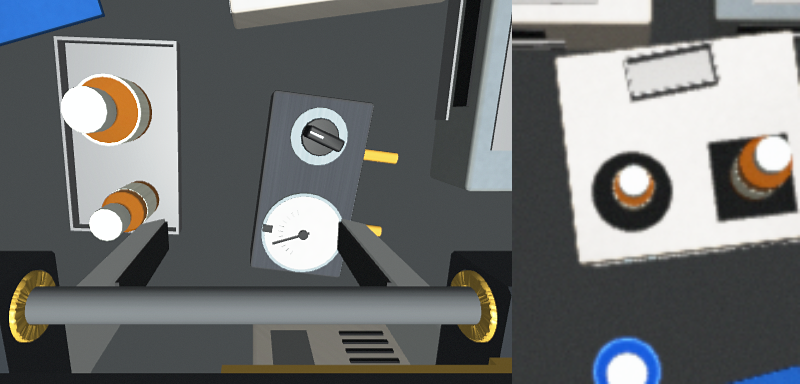

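The wrist picture has x to the right and y up. It shows the dial centre near (303,235), the needle tip near (273,243), the mark at (267,228) and the knob at (319,136), with its bar running to (342,145). The inset shows both bottles standing on their pads. Next I'll take a closer look to measure the knob and dial.

Run:
```python
from h import *
bot.move_linear([.625,-.395,.22],rate=.2); bot.hold(.3)
o=bot.get_obs(); im=viewer.snapshot("wrist"); np.save("pics/w4.npy",im); np.savez("pics/w4o.npz",ee_pos=o["ee_pos"],ee_rot=o["ee_rot"])
K,W=cam("wrist",o); p=np.linalg.inv(W)@[.638,-.319,.08,1]; u=(K@p[:3]/p[2])[:2]; print(u,o["time_s"])
cv2.imwrite("pics/w4.png",cv2.resize(im[:280,120:400,::-1],(600,600),interpolation=cv2.INTER_CUBIC))
```

```text
[266.72548655 101.49335843] 34.2083
```

View pics/w4.png

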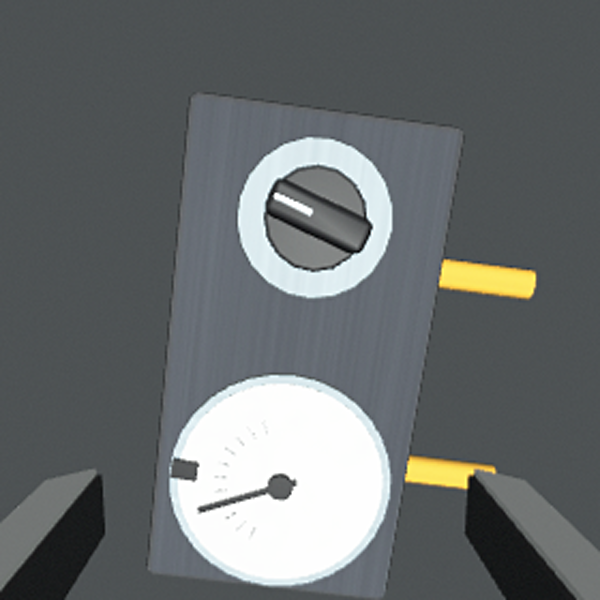

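The knob's ring centre is at crop (315,217). Its bar runs from (277,196) to (364,238), about 25° clockwise of x. The needle goes from (281,487) to (200,511), and the mark is at (185,469). I'll compute the turn, then grip the bar and turn it.

```bash
cat > dial.py <<'E'
from h import *
def dial(im,o,seed):
    """signed clockwise angle needle->mark [deg] and dial centre"""
    c=cam("wrist",o); g=cv2.cvtColor(im,cv2.COLOR_RGB2GRAY)
    w=blob(g>215,seed)[2].astype(np.uint8)
    h=cv2.convexHull(cv2.findContours(w,cv2.RETR_EXTERNAL,cv2.CHAIN_APPROX_NONE)[0][0]); m=np.zeros_like(w); cv2.fillConvexPoly(m,h,1)
    e=cv2.fitEllipse(h); ctr=plane(c,e[0],.065)[:2]
    ys,xs=np.where((m>0)&(g<110)); P=np.array([plane(c,p,.065)[:2] for p in zip(xs,ys)])-ctr
    r=np.linalg.norm(P,axis=1); a=np.degrees(np.arctan2(P[:,1],P[:,0]))
    A=lambda s:np.degrees(np.angle(np.exp(1j*np.radians(a[s])).mean()))
    n,k=A((r>.015)&(r<.034)),A((r>.043)&(r<.06))
    print("needle",round(n,1),"mark",round(k,1),"npx",((r>.015)&(r<.034)).sum(),((r>.043)&(r<.06)).sum(),"R",np.round(e[1],1))
    return (n-k+180)%360-180,ctr
E
cat > m.py <<'E'
from dial import *
im=np.load("pics/w4.npy");o=np.load("pics/w4o.npz");c=cam("wrist",o)
q=lambda x,y,z:plane(c,(120+x*.4667,y*.4667),z)[:2]
d,ctr=dial(im,o,(120+330*.4667,440*.4667)); ax=q(315,217,.061)
v=ax-ctr; ly=np.degrees(np.arctan2(v[1],v[0])); print("delta",d,"dial",ctr,"knob axis",ax,"sep",np.linalg.norm(v),"reg x ang",ly-90)
b=q(364,239,.1)-q(277,196,.1); ba=np.degrees(np.arctan2(b[1],b[0])); print("bar",ba,"len",np.linalg.norm(b),"centre",(q(364,239,.1)+q(277,196,.1))/2)
E
python3 m.py
```

```text
needle -155.5 mark 173.3 npx 41 68 R [ 97.6 102.3]
delta 31.2458833541383 dial [ 0.62334342 -0.43729533] knob axis [ 0.63907401 -0.31816157] sep 0.12016782022649447 reg x ang -7.521901951787811
bar -25.31654488686593 len 0.037389524044459416 centre [ 0.63962021 -0.31973374]
```

Parallax shifts the raised needle relative to the dial, so I'll look from straight above the dial before turning.

```bash
cat >> dial.py <<'E'
def look(name):
    bot.move_linear([.623,-.503,.22],R(0),rate=.2); bot.hold(.2)
    o=bot.get_obs(); im=viewer.snapshot("wrist"); np.save(f"pics/{name}.npy",im)
    K,W=cam("wrist",o); p=np.linalg.inv(W)@[.623,-.438,.065,1]; u=(K@p[:3]/p[2])[:2]; print("u",u,"t",o["time_s"])
    x,y=int(u[0]),int(u[1]); y0=max(y-75,0)
    cv2.imwrite(f"pics/{name}.png",cv2.resize(im[y0:y0+150,x-75:x+75,::-1],(600,600),interpolation=cv2.INTER_CUBIC)); print("crop origin",x-75,y0,"scale 4")
    return dial(im,o,(u[0]+25,u[1]-15))
E
python3 -c "
from dial import *
print(look('d1'))"
```

```text
u [251.74883293 116.09840419] t 35.15
crop origin 176 41 scale 4
needle -158.7 mark 172.5 npx 40 41 R [102.9 105.8]
(np.float64(28.782818504134525), array([ 0.62314567, -0.43741507]))
```

View pics/d1.png

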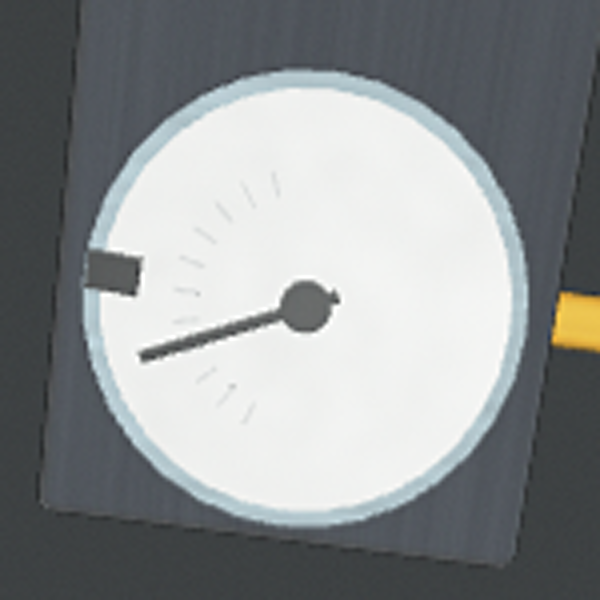

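From above, the hub is at (306,306), the needle tip at (142,357) and the mark at (112,272). The needle is about 26.5° short of the mark, clockwise, so the knob needs roughly 44°.

```bash
cat > turn.py <<'E'
from dial import *
def turn(bar,d,xy=(.639,-.3185)):
    """bar: world angle of bar, d: clockwise turn, deg"""
    r=R(bar+90); bot.goto([*xy,.16],r); bot.move_linear([*xy,.089],rate=.1); jaws.close()
    o=bot.get_obs(); print("w mm",round(o["gripper_width"]*94,1),"F",np.round(o["ft_force"],1))
    if abs(o["gripper_width"]*94-14)>4: jaws.ungrasp(); bot.move_linear([*xy,.17]); return
    q=np.array(o["joint_positions"],float)
    for k in np.linspace(0,d,5)[1:]:
        p=q.copy(); p[5]+=k; bot.set_joints(p)
    bot.hold(.2); o=bot.get_obs(); print("M",np.round(o["moment"],2),"F",np.round(o["ft_force"],1))
    jaws.ungrasp(); bot.move_linear([*xy,.2],rate=.15)
E
python3 - <<'E'
from turn import *
turn(-25.3,44); print(look("d2"))
E
```

```text
w mm 14.1 F [-0.9 -2.3 -0.1]
M [-0.53  0.29  0.03] F [-3.2 -3.  -0.1]
u [251.76940256 115.81264197] t 43.0
crop origin 176 40 scale 4
needle 174.6 mark 172.7 npx 41 45 R [103.2 106. ]
(np.float64(1.901260153398681), array([ 0.62322066, -0.43738225]))
```

View pics/d2.png

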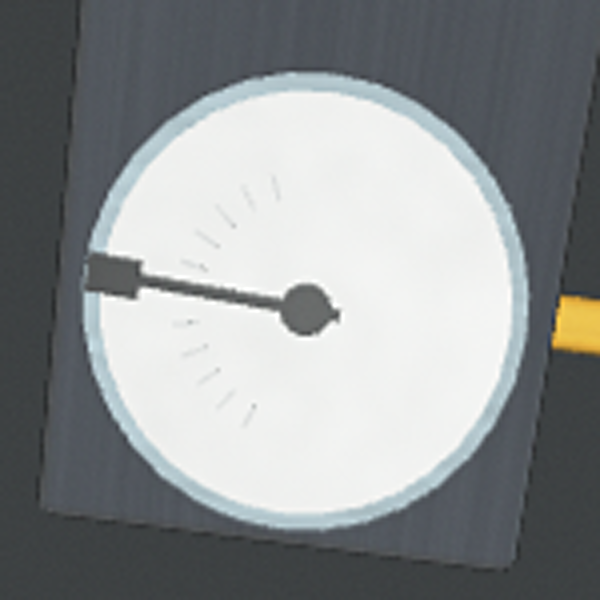

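The needle now runs into the mark at (115,275). I'll check the bottles numerically and then hand in.

Run:
```python
from h import *
t=viewer.snapshot("top");ct=cam("top");ok=True
K,W=ct
for n,p in(("tall",(.6078,-.1065,.248)),("small",(.5896,.0426,.178)),("squat",(.388,-.289,.109))):
    c=np.linalg.inv(W)@[*p,1]; u=(K@c[:3]/c[2])[:2]
    x,y=u.astype(int); m=np.zeros(t.shape[:2],bool); m[y-12:y+13,x-12:x+13]=white(t,190)[y-12:y+13,x-12:x+13]
    b=blob(m,u); e=np.linalg.norm(plane(ct,b[0],p[2])[:2]-p[:2]); print(n,b[1],"off mm",round(e*1e3,1)); ok&=e<.012
o=bot.get_obs(); print(o["time_s"],np.round(o["ft_force"],1))
if ok: print(bot.sign_off())
```

```text
tall 388 off mm 10.5
small 119 off mm 2.0
squat 625 off mm 2.0
43.1 [-0.1 -0.6  0.2]
the job is handed in; nothing more can be done
None
```

The job is handed in at 43 s. All three bottles were set down gently, the small one measured 2 mm off its pad's centre, and the needle was on the mark to within about 2°. The last position check was unreliable for the tall and squat bottles, because the white module and grey tray merged with their caps in the mask (tall read 10.5 mm off). For those two I'm relying on the earlier pictures, which showed them standing in place, and I haven't seen the judge's result.

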